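Catch the falling flip-top lid and let it down softly

TASK

The purple container's flip-top lid stands open, leaning back a little past upright. Nudge it over from behind so that it falls towards shut, catch it on a finger under its inner side while it is still well open, and let it down on that finger until it is fully shut, without letting it clap shut. Touch lightly and never pinch the lid or grasp or lift anything; leave the blender jar, the tumbler and the spoon where they are.

Things in the scene. Friction and masses are not known exactly. Their poses are not given: they have to be found in the camera images.
- hinge (a point): Fixed point at the middle of the lid's hinge line, 115 mm above the counter. Axes: x level, to the container's back (about the robot's left); y along the hinge; z up. The container, a fixed open purple box 100 mm deep (x), 120 wide, 110 high, walls 4, has the hinge line over its back wall's outer face, 5 mm above the rim; its front wall's outer face is 100 mm from the hinge towards -x.
- lid (a joint): Lid angle, rad: 0 fully shut, pi/2 upright, 1.8 the stop, leaning back, where it rests at the start. No spring, no stiction, damped hinge (0.045 N m s/rad); lid 0.1 to 0.15 kg, centre of mass 61 mm from the hinge. Tipped past upright it falls by itself, slowly at first: 1 to 2 s from 1.4 rad to shut, clapping at 1.2 to 2 rad/s if not held.
- lip_edge (a point): Middle of the lid's front edge, at mid-thickness, 124 mm from the hinge; moves with the lid (a plate 10 mm thick, 120 wide; light purple inner half, dark outer half set back 3 mm from the edges). Shut, its front lip overhangs the front wall by 24 mm, so a finger can stay under it to the end. Axes: x from edge to hinge, y along the hinge, z out of the outer face (up when shut).
- jar_mid (a point): Bystander: glass blender jar with black base, 190 mm high, 112 mm across the mouth, with a handle reaching 96 mm from its axis; the point is on its axis half-way up. Loose.
- tumbler_mid (a point): Bystander: steel tumbler 110 mm high, 72 mm across; the point is on its axis half-way up. Loose.
- spoon: Bystander: wooden spoon 240 mm long lying flat on the counter along its own x; origin at its middle on the underside. Loose.
There are look-alikes about, which are no part of the job. Leave any orange or red look-alike of the part that bears hinge alone.

How it is judged:
By the outcome, as a careful person would: the job done as asked, in the order asked, and still so for the second after the job is handed in, with the robot touching nothing.
It also fails if it takes over 43 s, if anything falls off the work surface, if the arm or the gripper's body presses on something with over 40 N, if the wrist force passes 120 N, or if a joint passes its speed limit or range.

ROBOT

A 7-joint arm with a two-finger parallel gripper is mounted at the origin on the work surface. World frame = base frame: x ahead of the robot, y to its left, z up, the work surface at z = 0. Lengths are in m, angles in rad, forces in N, time in s.
With the tool pointing down it reaches from about 0.35 to 0.775 m from the base axis. Payload 3.1 kg.
Tool frame: the origin (TCP) lies at the very end of the fingers, on their centre line; the grasp point (between the pads) lies 19 mm behind it; z points along the fingers, y is the direction in which the jaws open and shut (so a half turn about z gives the same grasp; the last joint's range is limited). The gripper opens to 85 mm and grips with 20 to 120 N. Pads are 22 mm wide; open, the fingers measure 114 mm over their backs; the gripper's body (76 mm by 85 mm) begins 54 mm behind the grasp point. The pads swing forward as they close: fully open they stand 13 mm farther back than shut.
Start: joints at [1.236, 0.311, 0.014, 1.512, -0.004, 1.319, -0.027], TCP at [0.159, -0.527, 0.231] pointing down, gripper open.
Joint ranges: [-2.7, 2.7], [-0.3, 1.91], [-1.27, 1.3], [0.12, 2.57], [-1.44, 4.58], [0.2, 2.03], [-3.05, 3.05]. Speed limits (rad/s): [2.79, 2.79, 3.14, 3.14, 3.14, 3.14, 3.14].

INTERFACE

Orientations are given as a rotation vector (axis times angle).
In Python, from bench import env gives the robot as it stands.
- The arm moves only by the tool arm_command, never from a script. Its argument "rows" is a list of rows, each a list of 7 numbers: the opening, from -1 (shut) to 1 (fully open), then the shift along the tool's x, y, z in units of 0.12 m (1.0 is 0.12 m), then the turn, a rotation vector about the tool's x, y, z in units of 5 degrees (1.0 is 5 degrees). A call has 1 to 5 rows; each row shifts and turns the commanded pose from where the row before left it, along the tool's axes as they then stand; what a row does not reach is not made up. A row lasts 1/12 s, in which the tool goes at most 41.7 mm and 7.16 degrees, less where a joint would pass 70% of its speed; a pose out of reach is approached as far as the arm can. A call with a number of a shift or a turn outside -1 to 1 is refused whole. A call with a gripper value outside its range is refused whole. The fingers move at their own pace and stop on an object; "squeeze" is the grip in N (left out, the last holds). Time passes only in rows, so rows that do not move let the fingers close. It gives the time, the measured TCP pose, the force and the opening at its end, in the units of the state.
- env.observe(): the state, without advancing time (a new reading comes with each control period).
- env.read_camera(name): name is "side" or "top"; returns (picture, depth): 420x560x3 uint8, red, green, blue; 420x560 float32, m along the optical axis (not along the pixel's ray), 0 where there is no reading.
- env.camera_params(name): a dict with "fovy" (degrees; the focal length in pixels is half the picture's height over the tangent of half this angle, whatever the lens; pixels are square), "cx", "cy" (the principal point, pixels), "R" (3x3) and "t" (3): a world point X has camera coordinates R X + t. Camera axes: x right, y down, z forward; pixel columns grow to the right and rows downward; lengths in m; the calibration is good to about 2 mm. A picture is of the moment at which its call begins. camera_params takes no time and is no camera call.
- env.finish_job(): hands the job in, once; it reports no verdict.
The state is a dict: "time_s": time; "joint_positions": joint angles; "qvel": joint speeds; "joint_torque": joint torques, N m; "ee_pos": TCP position; "tcp_rot": TCP orientation; "force": force on the tool from outside, world axes, zero at the start; "wrist_torque": the same for the moment, N m; "gripper_width": finger opening in m.
Only numpy, scipy, OpenCV 4.12 (cv2) and the standard library are available. Lean on these libraries where they do the work, as an engineer would, in place of code of your own. Each camera call takes 0.05 s, during which the arm holds its last target.

## Working session

There is one attempt and no reset: what is moved stays moved. The work goes in short steps, Python scripts to look and compute and a tool call to move; the robot and the scene stay as the last step left them, time stands still between calls to the robot, and variables do not carry over. Pictures are saved under pics/ and viewed, and the job is handed in when it is done.

Besides the shell and the picture viewer there is one more tool, called after ">>>" by a JSON object that holds its "fn" and its "kwargs". arm_command: Moves the arm, as the interface text tells. Its arguments: {"type":"object","properties":{"rows":{"type":"array"},"squeeze":{"type":"number"}},"required":["rows"]}

```bash
ls; mkdir -p pics; cat > h.py <<'E'
import numpy as np, cv2
from bench import env
from scipy.spatial.transform import Rotation as Ro
def cam(n):
    im,d=env.read_camera(n); p=env.camera_params(n); return im,d,p
def back(p,u,v,z,shape=(420,560)):
    f=shape[0]/2/np.tan(np.radians(p['fovy'])/2)
    c=np.stack([(u-p['cx'])/f*z,(v-p['cy'])/f*z,z],-1)
    return (c-np.array(p['t']))@np.array(p['R'])
def proj(p,X):
    f=210/np.tan(np.radians(p['fovy'])/2)
    c=np.asarray(X)@np.array(p['R']).T+np.array(p['t'])
    return np.stack([f*c[...,0]/c[...,2]+p['cx'],f*c[...,1]/c[...,2]+p['cy']],-1)
def save(n,im): cv2.imwrite('pics/'+n,im[...,::-1])
E
python3 - <<'E'
from h import *
for n in('side','top'):
    im,d,p=cam(n); save(n+'0.png',im); np.savez('/tmp/%s0.npz'%n,im=im,d=d); print(n,p)
print(env.observe())
E
```

```text
pics
side {'fovy': 57.428849073432026, 'cx': 281.9441589441818, 'cy': 209.3472426162646, 'R': array([[-0.88033518, -0.47395431, -0.01942369],
       [-0.24577611,  0.4907683 , -0.83590704],
       [ 0.40571427, -0.7311045 , -0.54852724]]), 't': array([0.47978436, 0.23410472, 0.82102646])}
top {'fovy': 57.9267279711042, 'cx': 278.9846646327104, 'cy': 206.42631245908447, 'R': array([[ 0.00981228, -0.99980735, -0.01699956],
       [-0.99398803, -0.0078984 , -0.10920352],
       [ 0.10904822,  0.0179689 , -0.99387404]]), 't': array([-0.00873913,  0.57680984,  0.93046463])}
{'time_s': 0.1, 'joint_positions': array([ 1.23629466,  0.31167708,  0.01399487,  1.51290926, -0.004428  ,
        1.31921876, -0.02718027]), 'qvel': array([ 1.96876101e-04, -2.56951254e-03, -8.67154271e-05, -4.29996526e-03,
       -1.00521414e-04,  7.04928474e-04,  3.04602910e-04]), 'joint_torque': array([ 1.21619440e-03, -3.80853331e+01,  1.46759469e-01, -2.31240320e+01,
        1.21824362e-02,  8.09642166e-03,  2.07014182e-05]), 'ee_pos': array([ 0.15857846, -0.52594655,  0.23030742]), 'tcp_rot': array([-3.10584069e+00, -4.58112987e-01,  5.99715272e-04]), 'force': array([-0.75071446,  0.4513221 , -0.04502736]), 'wrist_torque': array([-0.00729895, -0.03154215,  0.0367371 ]), 'gripper_width': 0.08513073358593296}
```

View pics/side0.png

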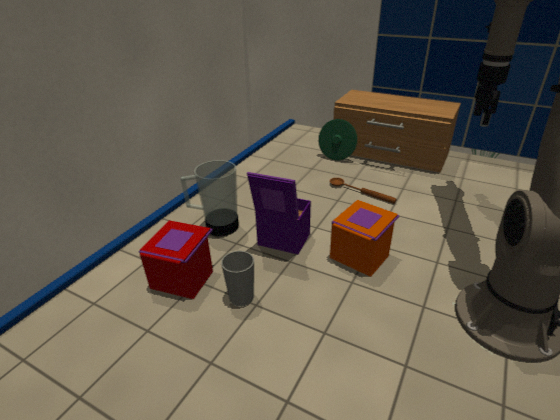

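View pics/top0.png

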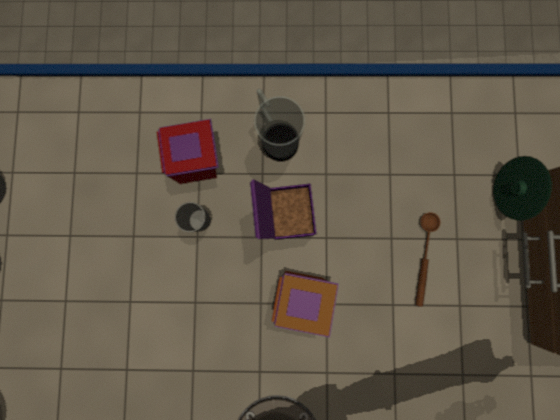

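The side view shows the purple box at about (283,215) with its lid open; the red (178,258) and orange (362,237) boxes are shut look-alikes. The tumbler is at (240,278), the jar at (217,198) and the spoon at (362,190). In the top view the purple box is at (285,210), with the lid on its left side (+y) at (262,210). I'll measure it next.

```bash
cat > m.py <<'E'
from h import *
out={}
for n in('top','side'):
    z=np.load('/tmp/%s0.npz'%n); im,d=z['im'],z['d']; p=env.camera_params(n)
    hsv=cv2.cvtColor(im,cv2.COLOR_RGB2HSV)
    m=cv2.inRange(hsv,(125,80,25),(160,255,255))
    k,l,s,c=cv2.connectedComponentsWithStats(m)
    for i in range(1,k):
        if s[i,4]>60:
            v,u=np.where((l==i)&(d>0)); P=back(p,u,v,d[v,u]); print(n,s[i],np.round(np.percentile(P,[2,50,98],axis=0),3).tolist())
    if n=='top':
        v,u=np.mgrid[0:420,0:560]; P=back(p,u,v,d)
        np.set_printoptions(linewidth=200,suppress=True)
        for nm,(r,c) in dict(tumbler=((195,240),(165,220)),jar=((80,170),(245,310)),orange=((260,340),(265,345)),red=((110,190),(150,225)),spoon=((205,310),(410,445))).items():
            Q=P[r[0]:r[1],c[0]:c[1]].reshape(-1,3); Q=Q[(Q[:,2]>(.008 if nm=='spoon' else 0.05))&(Q[:,2]<.3)]; print(nm,len(Q),np.round(np.percentile(Q,[1,50,99],axis=0),3).tolist() if len(Q) else '')
    y0,y1,x0,x1=(165,255,235,335) if n=='top' else (160,260,235,325)
    save(n+'crop.png',cv2.resize(im[y0:y1,x0:x1],None,fx=6,fy=6,interpolation=cv2.INTER_CUBIC))
E
python3 m.py
```

```text
top [170 133  31  28 690] [[0.677, 0.185, 0.119], [0.706, 0.217, 0.122], [0.737, 0.25, 0.125]]
top [167 160  51  16  95] [[0.64, 0.141, 0.084], [0.65, 0.195, 0.115], [0.679, 0.254, 0.118]]
top [ 251  180   65   59 1254] [[0.495, -0.084, 0.096], [0.551, 0.025, 0.18], [0.617, 0.047, 0.238]]
top [287 289  34  32 793] [[0.319, -0.095, 0.119], [0.348, -0.063, 0.122], [0.377, -0.03, 0.125]]
tumbler 472 [[0.509, 0.17, 0.051], [0.546, 0.221, 0.09], [0.577, 0.239, 0.113]]
jar 1958 [[0.693, -0.057, 0.053], [0.778, 0.0, 0.145], [0.82, 0.048, 0.192]]
orange 3296 [[0.285, -0.132, 0.082], [0.349, -0.063, 0.121], [0.412, 0.004, 0.124]]
red 3037 [[0.64, 0.147, 0.057], [0.699, 0.214, 0.12], [0.769, 0.283, 0.124]]
spoon 627 [[0.335, -0.41, 0.008], [0.426, -0.367, 0.016], [0.565, -0.347, 0.024]]
side [ 247  172   63   82 3646] [[0.493, -0.082, 0.005], [0.536, 0.023, 0.112], [0.602, 0.051, 0.234]]
side [348 208  33  21 380] [[0.317, -0.093, 0.118], [0.346, -0.057, 0.12], [0.375, -0.025, 0.122]]
side [337 215  62  26 103] [[0.277, -0.108, 0.11], [0.296, -0.011, 0.114], [0.391, 0.008, 0.119]]
side [156 229  37  22 472] [[0.675, 0.187, 0.118], [0.704, 0.222, 0.12], [0.735, 0.254, 0.122]]
side [139 228  74  35 175] [[0.638, 0.046, 0.023], [0.654, 0.249, 0.115], [0.746, 0.286, 0.12]]
```

```bash
ls pics; python3 - <<'E'
from h import *
# joined crop
a=cv2.imread('pics/topcrop.png');b=cv2.imread('pics/sidecrop.png')
h=400;a=cv2.resize(a,(400,360));b=cv2.resize(b,(360,400))
c=np.zeros((400,780,3),np.uint8);c[:360,:400]=a;c[:,410:770]=b;cv2.imwrite('pics/crop1.png',c)
E
```

```text
side0.png
sidecrop.png
top0.png
topcrop.png
```

View pics/crop1.png

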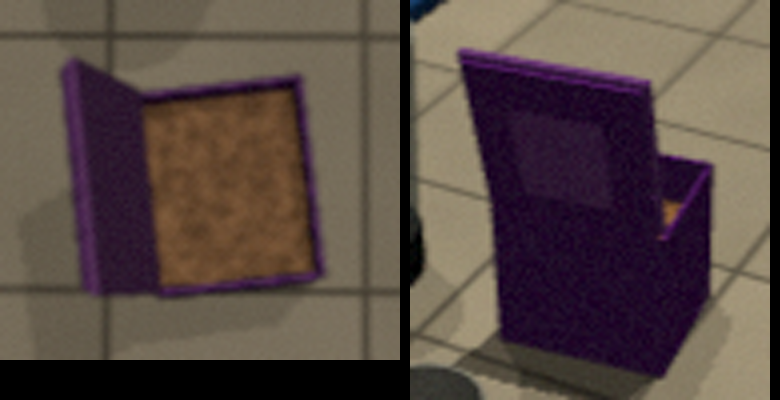

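The crop confirms the purple open box, with its lid hinged on the left (+y) and leaning back. Next I fit the hinge frame from depth points: the back-wall plane, the lid planes and the rim.

```bash
cat > fit.py <<'E'
from h import *
np.set_printoptions(precision=4,suppress=True)
def cloud(n):
    z=np.load('/tmp/%s0.npz'%n); im,d=z['im'],z['d']; p=env.camera_params(n)
    hsv=cv2.cvtColor(im,cv2.COLOR_RGB2HSV)
    m=cv2.inRange(hsv,(120,60,15),(165,255,255))
    b=(slice(165,255),slice(240,330)) if n=='top' else (slice(168,260),slice(240,318))
    M=np.zeros_like(m);M[b]=m[b]
    v,u=np.where((M>0)&(d>0)); return back(p,u,v,d[v,u]),u,v
T,_,_=cloud('top'); S,_,_=cloud('side')
def plane(P,it=6,tol=.003):
    # ransac-lite
    rng=np.random.default_rng(0);best=None
    for _ in range(300):
        a=P[rng.choice(len(P),3,False)];n=np.cross(a[1]-a[0],a[2]-a[0]);L=np.linalg.norm(n)
        if L<1e-6: continue
        n/=L;k=abs((P-a[0])@n)<tol
        if best is None or k.sum()>best.sum():best=k
    Q=P[best];c=Q.mean(0);n=np.linalg.svd(Q-c)[2][2];return n,c,best.sum(),Q
n,c,k,Q=plane(S[(S[:,2]<.105)&(S[:,2]>.01)]);print('wall?',n,c,k,np.percentile(Q,[1,99],axis=0).tolist())
n2,c2,k2,Q2=plane(S[(S[:,2]>.13)]);print('lid outer',n2,c2,k2,np.percentile(Q2,[1,99],axis=0).tolist())
n3,c3,k3,Q3=plane(T[(T[:,2]>.13)&(T[:,2]<.225)]);print('lid inner',n3,c3,k3,np.percentile(Q3,[1,99],axis=0).tolist())
R=T[(abs(T[:,2]-.11)<.006)]
r=cv2.minAreaRect(R[:,:2].astype(np.float32)*1000);print('rim rect',r,cv2.boxPoints(r).tolist(),len(R))
E
python3 fit.py
```

```text
wall? [ 0.1145 -0.9934 -0.0001] [0.5491 0.0173 0.057 ] 1115 [[0.4936690010026553, 0.009698815210811158, 0.011147691805729495], [0.6067162557601046, 0.025159780010690743, 0.10049759343800735]]
lid outer [-0.1164  0.9718 -0.205 ] [0.5458 0.0388 0.1861] 1355 [[0.4923191199966825, 0.022225165679960888, 0.1314276505940226], [0.6018403639271875, 0.05356111195294889, 0.23473969326002211]]
lid inner [-0.1153  0.9671 -0.2267] [0.5508 0.0255 0.1806] 671 [[0.4940861972332518, 0.009511156513767697, 0.13204964268783964], [0.6089761006921041, 0.04044805484541187, 0.22401378391659224]]
rim rect ((558.6875610351562, -36.850738525390625), (119.5567855834961, 94.34748077392578), 6.490551948547363) [[493.9598083496094, 3.2633328437805176], [504.6248474121094, -90.47943115234375], [623.415283203125, -76.96481323242188], [612.750244140625, 16.7779541015625]] 229
```

```bash
cat > plan.py <<'E'
from h import *
b=np.array([-.115,.9934,0]); h=np.array([.9934,.115,0]); H=np.array([.552,.0172,.115])
def rot(phi):  # tool tilted phi deg toward back
    x,y,z=b,h,np.array([0,0,-1.])
    return Ro.from_matrix(np.stack([x,y,z],1))*Ro.from_euler('y',phi,degrees=True)
def L(x,y,z): return H+b*x+h*y+np.array([0,0,z])      # hinge frame: x back, y along, z up (rel hinge)
def loc(P): P=np.asarray(P)-H; return np.array([P@b,P@h,P[2]])
def plan(p,R,N,cur=None,grip=-1):
    s=env.observe()
    p0,R0=(np.array(s['ee_pos']),Ro.from_rotvec(s['tcp_rot'])) if cur is None else cur
    dr=(R0.inv()*R).as_rotvec()
    pr,Rr=p0,R0
    for i in range(1,N+1):
        pt=p0+(p-p0)*i/N; Rt=R0*Ro.from_rotvec(dr*i/N)
        t=np.round(Rr.inv().apply(pt-pr)/.12,2); w=np.round((Rr.inv()*Rt).as_rotvec()/np.radians(5),1)
        print([grip]+t.tolist()+w.tolist())
        pr=pr+Rr.apply(t*.12); Rr=Rr*Ro.from_rotvec(w*np.radians(5))
    return pr,Rr
def state():
    s=env.observe(); R=Ro.from_rotvec(s['tcp_rot']); z=R.apply([0,0,1])
    print('t',round(s['time_s'],2),'loc',loc(s['ee_pos']).round(4),'tilt',np.degrees(np.arctan2(z@b,-z[2])).round(1),'side',(z@h).round(3),'yaw',np.degrees(np.arcsin(R.apply([0,1,0])@b)).round(1),'F',np.round(s['force'],2),'q',np.round(s['joint_positions'],2),'w',s['gripper_width'].round(4))
E
python3 - <<'E'
from plan import *
state()
plan(L(-.25,0,.15),rot(0),16)
E
```

```text
Traceback (most recent call last):
  File "plan.py", line 21, in state
    print('t',round(s['time_s'],2),'loc',loc(s['ee_pos']).round(4),'tilt',np.degrees(np.arctan2(z@b,-z[2])).round(1),'side',(z@h).round(3),'yaw',np.degrees(np.arcsin(R.apply([0,1,0])@b)).round(1),'F',np.round(s['force'],2),'q',np.round(s['joint_positions'],2),'w',s['gripper_width'].round(4))
                                                                                                                                                                                                                                                                        ^^^^^^^^^^^^^^^^^^^^^^^^
AttributeError: 'float' object has no attribute 'round'
```

```bash
sed -i "s/s\['gripper_width'\].round(4)/round(s['gripper_width'],4)/" plan.py
python3 - <<'E'
from plan import *
state()
plan(L(-.25,0,.15),rot(0),16)
E
```

```text
t 0.1 loc [-0.4943 -0.4533  0.1153] tilt 0.1 side -0.0 yaw -79.8 F [-0.75  0.45 -0.05] q [ 1.24  0.31  0.01  1.51 -0.    1.32 -0.03] w 0.0851
[-1, 0.25, -0.08, -0.02, -0.0, -0.0, -1.0]
[-1, 0.27, -0.06, -0.02, -0.0, -0.0, -1.0]
[-1, 0.26, -0.04, -0.01, -0.0, -0.0, -1.0]
[-1, 0.27, -0.02, -0.02, -0.0, -0.0, -1.0]
[-1, 0.27, 0.01, -0.02, -0.0, -0.0, -1.0]
[-1, 0.26, 0.03, -0.02, -0.0, -0.0, -1.0]
[-1, 0.27, 0.06, -0.02, -0.0, -0.0, -1.0]
[-1, 0.25, 0.08, -0.01, -0.0, -0.0, -1.0]
[-1, 0.25, 0.1, -0.02, -0.0, -0.0, -1.0]
[-1, 0.24, 0.12, -0.02, -0.0, -0.0, -1.0]
[-1, 0.23, 0.14, -0.02, -0.0, -0.0, -1.0]
[-1, 0.21, 0.16, -0.01, -0.0, -0.0, -1.0]
[-1, 0.2, 0.18, -0.02, -0.0, -0.0, -1.0]
[-1, 0.19, 0.2, -0.02, -0.0, -0.0, -1.0]
[-1, 0.16, 0.21, -0.02, -0.0, -0.0, -1.0]
[-1, 0.15, 0.22, -0.02, -0.0, -0.0, -1.0]
```

>>> {"fn": "arm_command", "kwargs": {"rows": [[-1,0.25,-0.08,-0.02,0,0,-1],[-1,0.27,-0.06,-0.02,0,0,-1],[-1,0.26,-0.04,-0.02,0,0,-1],[-1,0.27,-0.02,-0.02,0,0,-1],[-1,0.27,0.01,-0.02,0,0,-1]], "squeeze": 20}}

```text
time_s: 0.52
ee_pos: [0.2915, -0.4328, 0.2429]
tcp_rot: [-2.932, -1.126, 0.001]
force: [0.7, -0.4, -0.2]
gripper_width: 0.0252
```

>>> {"fn": "arm_command", "kwargs": {"rows": [[-1,0.26,0.03,-0.02,0,0,-1],[-1,0.27,0.06,-0.02,0,0,-1],[-1,0.25,0.08,-0.01,0,0,-1],[-1,0.25,0.1,-0.02,0,0,-1],[-1,0.24,0.12,-0.02,0,0,-1]]}}

```text
time_s: 0.93
ee_pos: [0.4235, -0.3414, 0.2537]
tcp_rot: [-2.619, -1.734, 0.001]
force: [0.1, 0.5, 0.2]
gripper_width: 0.0
```

>>> {"fn": "arm_command", "kwargs": {"rows": [[-1,0.23,0.14,-0.02,0,0,-1],[-1,0.21,0.16,-0.01,0,0,-1],[-1,0.2,0.18,-0.02,0,0,-1],[-1,0.19,0.2,-0.02,0,0,-1],[-1,0.16,0.21,-0.02,0,0,-1]]}}

```text
time_s: 1.35
ee_pos: [0.5558, -0.2493, 0.2644]
tcp_rot: [-2.181, -2.26, 0.0]
force: [0.9, -0.8, 0.5]
gripper_width: -0.0001
```

```bash
python3 - <<'E'
from plan import *
state()
plan(L(-.25,0,.15),rot(45),10)
E
```

```text
t 1.35 loc [-0.2652 -0.0268  0.1494] tilt 0.0 side -0.001 yaw -4.6 F [ 0.88 -0.83  0.5 ] q [ 0.66  0.46 -0.41  1.26  0.18  1.46  0.3 ] w -0.0001
[-1, 0.01, 0.02, -0.0, 0.0, 0.9, -0.1]
[-1, 0.02, 0.02, 0.0, 0.1, 0.9, -0.1]
[-1, 0.01, 0.02, 0.0, 0.0, 0.9, -0.1]
[-1, 0.02, 0.03, 0.0, 0.0, 0.9, -0.0]
[-1, 0.01, 0.02, 0.01, 0.1, 0.9, -0.1]
[-1, 0.01, 0.02, 0.0, 0.0, 0.9, -0.1]
[-1, 0.01, 0.02, 0.01, 0.0, 0.9, -0.1]
[-1, 0.02, 0.02, 0.0, 0.1, 0.9, -0.1]
[-1, 0.01, 0.03, 0.01, 0.0, 0.9, -0.1]
[-1, 0.01, 0.02, 0.01, 0.0, 0.9, -0.1]
```

>>> {"fn": "arm_command", "kwargs": {"rows": [[-1,0.01,0.02,0,0,0.9,-0.1],[-1,0.02,0.02,0,0,0.9,-0.1],[-1,0.01,0.02,0,0,0.9,-0.1],[-1,0.02,0.03,0,0,0.9,-0.1],[-1,0.01,0.02,0.01,0,0.9,-0.1]]}}

```text
time_s: 1.77
ee_pos: [0.568, -0.2414, 0.2652]
tcp_rot: [-1.924, -2.076, -0.396]
force: [0.3, 0.1, 0.0]
gripper_width: -0.0002
```

>>> {"fn": "arm_command", "kwargs": {"rows": [[-1,0.01,0.02,0,0,0.9,-0.1],[-1,0.01,0.02,0.01,0,0.9,-0.1],[-1,0.02,0.02,0,0,0.9,-0.1],[-1,0.01,0.03,0.01,0,0.9,-0.1],[-1,0.01,0.02,0.01,0,0.9,-0.1]]}}

```text
time_s: 2.18
ee_pos: [0.5801, -0.2327, 0.2656]
tcp_rot: [-1.644, -1.858, -0.718]
force: [0.2, -0.0, -0.5]
gripper_width: -0.0002
```

```bash
python3 - <<'E'
from plan import *
state()
# down to lowest catch pose (still in front)
plan(L(-.16,0,-.02),rot(45),5)
E
```

```text
t 2.18 loc [-0.2515 -0.0008  0.1506] tilt 45.2 side 0.027 yaw -0.4 F [ 0.23 -0.02 -0.49] q [ 0.86  0.91 -0.54  0.78 -0.28  1.93  0.49] w -0.0002
[-1, -0.09, -0.01, 0.31, 0.1, -0.0, 0.0]
[-1, -0.1, -0.01, 0.31, 0.0, -0.0, 0.1]
[-1, -0.09, -0.0, 0.31, 0.1, -0.0, 0.0]
[-1, -0.1, -0.0, 0.3, 0.1, -0.0, 0.1]
[-1, -0.09, -0.0, 0.31, 0.0, -0.0, 0.0]
```

>>> {"fn": "arm_command", "kwargs": {"rows": [[-1,-0.09,0,0.31,0,0,0],[-1,-0.1,0,0.31,0,0,0],[-1,-0.09,0,0.31,0,0,0],[-1,-0.1,0,0.3,0,0,0],[-1,-0.09,0,0.31,0,0,0]]}}

```text
time_s: 2.6
ee_pos: [0.5751, -0.1412, 0.0932]
tcp_rot: [-1.647, -1.86, -0.715]
force: [0.1, -0.3, 0.3]
gripper_width: -0.0002
```

```bash
python3 - <<'E'
from plan import *
state()
im,d,p=cam('side'); u=proj(p,np.array([env.observe()['ee_pos'],H,L(.0285,0,.1207),L(.0285,.06,.1207),L(.0285,-.06,.1207),L(-.1,.06,-.005),L(-.1,-.06,-.005)]));print(u.round(1))
im=im.copy()
for a in u: cv2.drawMarker(im,tuple(int(round(k)) for k in a),(0,255,0),0,5,1)
save('s2.png',cv2.resize(im[120:300,180:400],None,fx=3,fy=3))
E
```

```text
t 2.6 loc [-0.16    0.0047 -0.0218] tilt 44.9 side 0.027 yaw -0.4 F [ 0.1  -0.29  0.34] q [ 0.85  0.92 -0.54  1.24 -0.25  1.48  0.61] w -0.0002
[[295.9 193.9]
 [275.4 213.6]
 [269.1 176.5]
 [245.7 172.4]
 [293.6 180.8]
 [269.3 192.2]
 [310.3 199.9]]
```

View pics/s2.png

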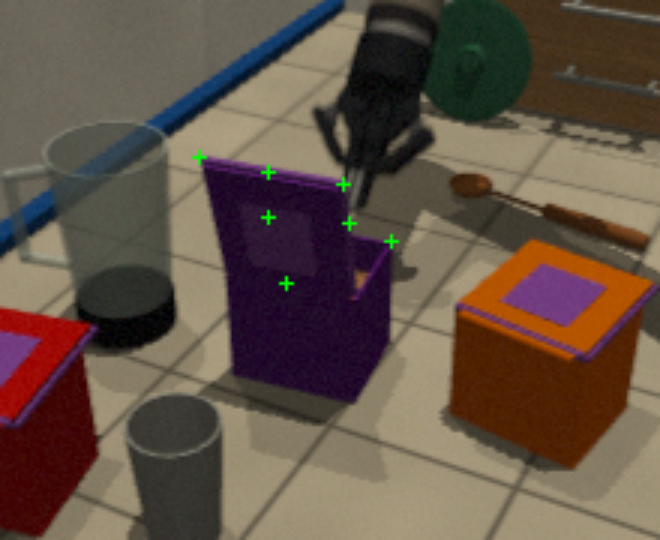

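Marks projected from my fitted hinge frame land on the lid corners in the crop (about (200,158) and (350,187)) to within about 3 mm. The 45° catch pose is reachable. I'll go over the top to stand behind the lid.

```bash
python3 - <<'E'
from plan import *
c=plan(L(-.16,0,.2),rot(0),10); print()
c=plan(L(.085,0,.2),rot(0),7,c);print()
plan(L(.075,0,.10),rot(0),4,c)
E
```

```text
[-1, 0.13, 0.0, -0.14, 0.0, -0.9, 0.0]
[-1, 0.12, 0.01, -0.15, 0.0, -0.9, 0.0]
[-1, 0.11, 0.0, -0.15, 0.1, -0.9, 0.0]
[-1, 0.1, 0.0, -0.17, -0.0, -0.9, 0.0]
[-1, 0.08, 0.0, -0.17, 0.0, -0.9, 0.0]
[-1, 0.07, 0.01, -0.18, 0.0, -1.0, 0.1]
[-1, 0.05, -0.0, -0.18, 0.1, -0.9, -0.0]
[-1, 0.04, -0.0, -0.18, -0.0, -0.9, -0.0]
[-1, 0.02, -0.0, -0.19, -0.0, -0.9, -0.0]
[-1, 0.01, -0.0, -0.19, 0.0, -0.9, 0.0]

[-1, 0.29, -0.0, -0.0, 0.0, 0.0, 0.0]
[-1, 0.29, -0.0, -0.0, 0.0, 0.0, 0.0]
[-1, 0.3, -0.0, -0.0, 0.0, 0.0, 0.0]
[-1, 0.29, -0.0, -0.0, 0.0, 0.0, 0.0]
[-1, 0.29, -0.0, -0.0, 0.0, 0.0, 0.0]
[-1, 0.29, -0.0, -0.01, 0.0, 0.0, 0.0]
[-1, 0.29, -0.0, 0.0, 0.0, 0.0, 0.0]

[-1, -0.02, -0.0, 0.21, 0.0, 0.0, 0.0]
[-1, -0.02, -0.0, 0.21, 0.0, 0.0, 0.0]
[-1, -0.02, -0.0, 0.21, 0.0, 0.0, 0.0]
[-1, -0.02, -0.0, 0.21, 0.0, 0.0, 0.0]
```

>>> {"fn": "arm_command", "kwargs": {"rows": [[-1,0.13,0,-0.14,0,-0.9,0],[-1,0.12,0,-0.15,0,-0.9,0],[-1,0.11,0,-0.15,0.1,-0.9,0],[-1,0.1,0,-0.17,0,-0.9,0],[-1,0.08,0,-0.17,0,-0.9,0]]}}

```text
time_s: 3.07
ee_pos: [0.5727, -0.1445, 0.2114]
tcp_rot: [-1.887, -2.125, -0.399]
force: [0.2, 0.1, 0.5]
gripper_width: 0.0002
```

>>> {"fn": "arm_command", "kwargs": {"rows": [[-1,0.07,0,-0.18,0,-0.9,0],[-1,0.05,0,-0.18,0.1,-0.9,0],[-1,0.04,0,-0.18,0,-0.9,0],[-1,0.02,0,-0.19,0,-0.9,0],[-1,0.01,0,-0.19,0,-0.9,0]]}}

```text
time_s: 3.48
ee_pos: [0.5705, -0.1483, 0.3252]
tcp_rot: [2.079, 2.335, 0.015]
force: [0.4, 0.2, -0.3]
gripper_width: 0.0
```

>>> {"fn": "arm_command", "kwargs": {"rows": [[-1,0.29,0,0,0,0,0],[-1,0.29,0,0,0,0,0],[-1,0.3,0,0,0,0,0],[-1,0.29,0,0,0,0,0],[-1,0.29,0,0,0,0,0]]}}

```text
time_s: 3.9
ee_pos: [0.5496, 0.0275, 0.3234]
tcp_rot: [2.081, 2.338, 0.018]
force: [0.5, 0.5, -0.2]
gripper_width: -0.0001
```

>>> {"fn": "arm_command", "kwargs": {"rows": [[-1,0.29,0,0,0,0,0],[-1,0.29,0,0,0,0,0]]}}

```text
time_s: 4.07
ee_pos: [0.5415, 0.0965, 0.3232]
tcp_rot: [2.081, 2.338, 0.017]
force: [1.1, -0.2, -0.2]
gripper_width: -0.0002
```

```bash
python3 - <<'E'
from plan import *
state()
plan(L(.075,0,.10),rot(0),5)
E
```

```text
t 4.07 loc [ 0.0799 -0.0013  0.2082] tilt -0.1 side 0.016 yaw 0.1 F [ 1.11 -0.15 -0.19] q [ 0.19  0.32 -0.56  1.33  0.17  1.53 -0.23] w -0.0002
[-1, -0.01, -0.0, 0.18, 0.0, 0.0, 0.0]
[-1, -0.01, -0.0, 0.18, 0.1, 0.0, 0.0]
[-1, -0.0, -0.0, 0.18, 0.0, 0.0, 0.0]
[-1, -0.01, 0.0, 0.18, 0.0, 0.0, 0.0]
[-1, -0.01, 0.0, 0.18, 0.1, 0.0, 0.0]
```

>>> {"fn": "arm_command", "kwargs": {"rows": [[-1,0,0,0.18,0,0,0],[-1,0,0,0.18,0.1,0,0],[-1,0,0,0.18,0,0,0],[-1,0,0,0.18,0,0,0],[-1,0,0,0.18,0.1,0,0]]}}

```text
time_s: 4.48
ee_pos: [0.5429, 0.095, 0.2142]
tcp_rot: [2.088, 2.347, -0.003]
force: [0.7, 0.4, -0.2]
gripper_width: -0.0002
```

```bash
python3 - <<'E'
from plan import *
state()
im,d,p=cam('side'); a=cv2.resize(im[130:260,220:340],None,fx=3,fy=3)
im,d,p=cam('top'); b2=cv2.resize(im[150:260,200:340],None,fx=3,fy=3)
c=np.zeros((400,790,3),np.uint8);c[:390,:360]=a;c[:330,365:785]=b2;save('p3.png',c)
E
```

```text
t 4.48 loc [ 0.0783 -0.0001  0.0992] tilt -0.1 side -0.002 yaw 0.1 F [ 0.69  0.37 -0.22] q [ 0.2   0.38 -0.55  1.52  0.2   1.31 -0.25] w -0.0002
```

View pics/p3.png

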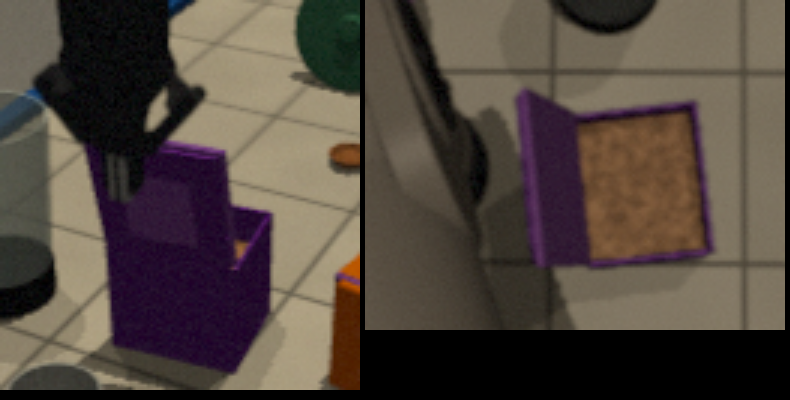

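The fingers (shut, (120,180) in the left crop) are behind the lid's upper part, clear of it and above the tumbler. I'll push slowly.

>>> {"fn": "arm_command", "kwargs": {"rows": [[-1,-0.05,0,0,0,0,0],[-1,-0.05,0,0,0,0,0],[-1,-0.05,0,0,0,0,0],[-1,-0.05,0,0,0,0,0],[-1,-0.05,0,0,0,0,0]]}}

```text
time_s: 5.0
ee_pos: [0.5478, 0.0643, 0.2163]
tcp_rot: [2.088, 2.345, 0.0]
force: [-0.2, -0.0, 0.1]
gripper_width: 0.0
```

>>> {"fn": "arm_command", "kwargs": {"rows": [[-1,-0.04,0,0,0,0,0],[-1,-0.04,0,0,0,0,0],[-1,-0.04,0,0,0,0,0],[-1,-0.04,0,0,0,0,0]]}}

```text
time_s: 5.33
ee_pos: [0.5493, 0.046, 0.2153]
tcp_rot: [2.087, 2.347, -0.001]
force: [1.0, 0.7, 0.2]
gripper_width: 0.0001
```

```bash
cat > look.py <<'E'
from plan import *
import sys
def lidangle(n='side'):
    im,d,p=cam(n); hsv=cv2.cvtColor(im,cv2.COLOR_RGB2HSV)
    m=cv2.inRange(hsv,(120,60,15),(165,255,255)); m[:150]=0;m[262:]=0;m[:,:230]=0;m[:,320:]=0
    v,u=np.where((m>0)&(d>0)); P=back(p,u,v,d[v,u])-H; X=np.stack([P@b,P@h,P[:,2]],1)
    k=(X[:,2]>.012)&(abs(X[:,1])<.075); X=X[k]
    # each visible lid point: r=hypot, ang; outer face offset 5mm
    r=np.hypot(X[:,0],X[:,2]); a=np.arctan2(X[:,2],-X[:,0]); 
    k=(r>.05)&(r<.13)
    off=np.arcsin(.005/r[k])
    print(n,'lid pts',k.sum(),'angle raw med',np.median(a[k]).round(3),'as outer',np.median(a[k]-off).round(3),'as inner',np.median(a[k]+off).round(3))
    return im
if __name__=='__main__':
    state()
    im=lidangle('side'); save(sys.argv[1]+'.png',cv2.resize(im[130:270,210:350],None,fx=4,fy=4))
    if len(sys.argv)>2: lidangle('top')
    state()
E
python3 look.py a1
```

```text
t 5.33 loc [0.0289 0.0006 0.1003] tilt -0.0 side -0.0 yaw 0.1 F [1.04 0.68 0.2 ] q [ 0.28  0.37 -0.53  1.52  0.19  1.3  -0.16] w 0.0001
side lid pts 1080 angle raw med 1.749 as outer 1.691 as inner 1.807
t 5.38 loc [0.0272 0.0006 0.1002] tilt -0.1 side -0.001 yaw -0.0 F [-0.42 -1.46 -0.03] q [ 0.28  0.37 -0.53  1.52  0.19  1.3  -0.16] w -0.0
```

View pics/a1.png

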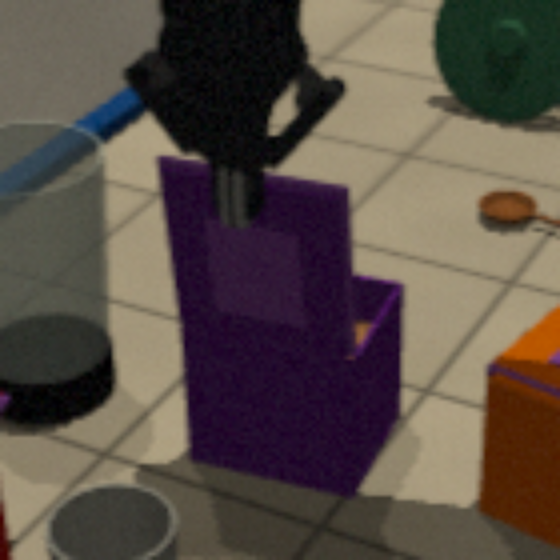

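The lid is turning: it measures 1.69 rad with the finger at (240,200) behind it. I'll keep pushing.

>>> {"fn": "arm_command", "kwargs": {"rows": [[-1,-0.03,0,0,0,0,0],[-1,-0.03,0,0,0,0,0],[-1,-0.03,0,0,0,0,0],[-1,-0.03,0,0,0,0,0],[-1,-0.03,0,0,0,0,0]]}}

```text
time_s: 5.8
ee_pos: [0.5513, 0.0281, 0.2152]
tcp_rot: [2.088, 2.347, -0.002]
force: [0.5, 0.3, 0.2]
gripper_width: 0.0001
```

```bash
python3 look.py a2; python3 - <<'E'
from plan import *
def wait(th,phi,t=.02,w=.011):
    f=np.radians(phi); E=.124*np.array([-np.cos(th),np.sin(th)])-.005*np.array([np.sin(th),np.cos(th)])
    P=E+t*np.array([np.sin(f),-np.cos(f)])-w*np.array([np.cos(f),np.sin(f)]); return P
for th,ph in((1.1,25),(1.0,28),(.9,33),(.6,45),(.3,45),(0,45)): print(th,ph,wait(th,ph).round(4))
E
```

```text
t 5.8 loc [0.0109 0.0006 0.1002] tilt -0.1 side -0.001 yaw 0.1 F [0.46 0.32 0.24] q [ 0.3   0.37 -0.52  1.52  0.19  1.3  -0.12] w 0.0001
side lid pts 1157 angle raw med 1.593 as outer 1.535 as inner 1.653
t 5.85 loc [0.0096 0.0006 0.1001] tilt -0.1 side -0.001 yaw 0.0 F [ 0.6  -0.97  0.26] q [ 0.3   0.37 -0.52  1.52  0.19  1.3  -0.12] w 0.0001
1.1 25 [-0.0622  0.0855]
1.0 28 [-0.0715  0.0788]
0.9 33 [-0.0793  0.0713]
0.6 45 [-0.0988  0.044 ]
0.3 45 [-0.1136  0.0099]
0 45 [-0.1176 -0.0269]
```

>>> {"fn": "arm_command", "kwargs": {"rows": [[-1,-0.03,0,0,0,0,0],[-1,-0.03,0,0,0,0,0],[-1,0.05,0,-0.32,0,0,0]]}}

```text
time_s: 6.1
ee_pos: [0.5457, 0.0229, 0.2452]
tcp_rot: [-2.084, -2.335, 0.026]
force: [-1.0, -1.4, -1.1]
gripper_width: -0.0
```

```bash
python3 look.py a3
```

```text
t 6.1 loc [ 0.0064 -0.0056  0.1302] tilt -0.1 side -0.02 yaw -0.1 F [-0.95 -1.43 -1.15] q [ 0.31  0.36 -0.52  1.46  0.18  1.39 -0.11] w -0.0
side lid pts 1309 angle raw med 1.498 as outer 1.441 as inner 1.555
t 6.15 loc [0.0102 0.0014 0.1432] tilt -0.1 side 0.003 yaw 0.1 F [3.64 2.82 5.46] q [ 0.3   0.35 -0.53  1.44  0.18  1.4  -0.11] w 0.0002
```

The lid is at 1.44 rad and past upright, and the finger is now clear above it. I'll hop over the top.

>>> {"fn": "arm_command", "kwargs": {"rows": [[-1,-0.34,0,0,0,1,0],[-1,-0.34,0,-0.03,0,1,0],[-1,-0.33,0,-0.06,0,1,0],[-1,-0.08,0,0.28,0,1,0]]}}

```text
time_s: 6.48
ee_pos: [0.5719, -0.1084, 0.2247]
tcp_rot: [-1.931, -2.142, -0.344]
force: [2.0, -3.0, -0.6]
gripper_width: -0.0002
```

```bash
python3 look.py a4; python3 look.py a5 | tail -2
```

```text
t 6.48 loc [-0.1271  0.0053  0.1097] tilt 19.2 side 0.02 yaw -0.8 F [ 1.99 -2.95 -0.64] q [ 0.67  0.52 -0.5   1.33 -0.08  1.44  0.33] w -0.0002
side lid pts 1359 angle raw med 1.375 as outer 1.318 as inner 1.43
t 6.53 loc [-0.1272 -0.0019  0.0955] tilt 19.9 side -0.001 yaw -1.1 F [-2.14 -4.35 -7.74] q [ 0.67  0.54 -0.49  1.34 -0.08  1.43  0.33] w -0.0001
side lid pts 1354 angle raw med 1.351 as outer 1.295 as inner 1.407
t 6.58 loc [-0.1229 -0.0033  0.0963] tilt 20.0 side -0.007 yaw -0.8 F [-1.22 -0.94 -1.76] q [ 0.67  0.53 -0.5   1.35 -0.08  1.44  0.33] w 0.0003
```

View pics/a5.png

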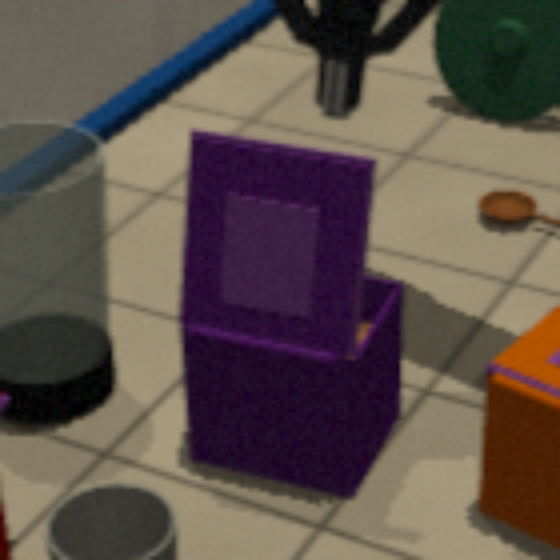

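>>> {"fn": "arm_command", "kwargs": {"rows": [[-1,0.15,0,0.08,0,1,0],[-1,0.15,0,0.09,0,0,0],[-1,0.12,0,0.09,0,0,0]]}}

```text
time_s: 6.83
ee_pos: [0.5597, -0.0363, 0.2104]
tcp_rot: [-1.855, -2.081, -0.412]
force: [-0.4, -0.2, 1.1]
gripper_width: 0.0003
```

```bash
python3 look.py a6
```

```text
t 6.83 loc [-0.054   0.0015  0.0954] tilt 25.0 side 0.001 yaw -0.0 F [-0.36 -0.22  1.12] q [ 0.65  0.52 -0.54  1.42 -0.16  1.39  0.3 ] w 0.0003
side lid pts 1353 angle raw med 1.263 as outer 1.207 as inner 1.32
t 6.88 loc [-0.0474  0.0008  0.0962] tilt 25.2 side -0.003 yaw 0.5 F [-1.71  3.61  0.25] q [ 0.64  0.52 -0.55  1.42 -0.17  1.39  0.3 ] w 0.0003
```

View pics/a6.png

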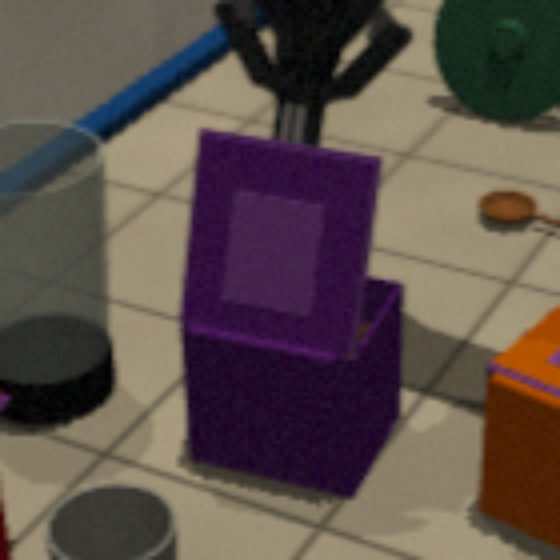

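>>> {"fn": "arm_command", "kwargs": {"rows": [[-1,0,0,0,0,0,0],[-1,0,0,0,0,0,0]]}}

```text
time_s: 7.05
ee_pos: [0.5595, -0.0362, 0.2111]
tcp_rot: [-1.852, -2.086, -0.409]
force: [0.1, -0.7, -0.0]
gripper_width: 0.0
```

```bash
python3 look.py a7;python3 look.py a8 x
```

```text
t 7.05 loc [-0.054   0.0013  0.0961] tilt 24.8 side 0.0 yaw 0.2 F [ 0.09 -0.74 -0.02] q [ 0.65  0.52 -0.54  1.41 -0.16  1.39  0.3 ] w 0.0
side lid pts 1353 angle raw med 1.266 as outer 1.21 as inner 1.323
t 7.1 loc [-0.055   0.0013  0.0959] tilt 24.8 side 0.0 yaw 0.1 F [ 0.27 -0.79  0.31] q [ 0.65  0.52 -0.54  1.41 -0.16  1.39  0.3 ] w 0.0003
t 7.1 loc [-0.055   0.0013  0.0959] tilt 24.8 side 0.0 yaw 0.1 F [ 0.27 -0.79  0.31] q [ 0.65  0.52 -0.54  1.41 -0.16  1.39  0.3 ] w 0.0003
side lid pts 1356 angle raw med 1.256 as outer 1.199 as inner 1.313
top lid pts 1014 angle raw med 1.233 as outer 1.182 as inner 1.28
t 7.2 loc [-0.0556  0.0012  0.0956] tilt 24.8 side 0.001 yaw -0.0 F [ 0.22 -0.14  0.77] q [ 0.65  0.52 -0.54  1.41 -0.16  1.39  0.3 ] w -0.0002
```

Caught: the lid has stopped at about 1.20 rad, resting on the finger, and the geometry predicted 1.19. Now I'll plan the let-down.

```bash
cat > low.py <<'E'
from plan import *
import sys
def wait(th,phi,t=.02,w=.011):
    f=np.radians(phi); E=.124*np.array([-np.cos(th),np.sin(th)])-.005*np.array([np.sin(th),np.cos(th)])
    return E+t*np.array([np.sin(f),-np.cos(f)])-w*np.array([np.cos(f),np.sin(f)])
def phi(th): return float(np.interp(-th,[-1.2,-1.0,-.6],[25,28,45]))
def go(ths,t=.02):
    s=env.observe(); pr,Rr=np.array(s['ee_pos']),Ro.from_rotvec(s['tcp_rot'])
    for th in ths:
        x,z=wait(th,phi(th),t); pt=L(x,0,z); Rt=rot(phi(th))
        tt=np.round(Rr.inv().apply(pt-pr)/.12,2); w=np.round((Rr.inv()*Rt).as_rotvec()/np.radians(5),1)+0.
        print(round(th,3),[-1]+tt.tolist()+w.tolist())
        pr=pr+Rr.apply(tt*.12); Rr=Rr*Ro.from_rotvec(w*np.radians(5))
if __name__=='__main__':
    a,st,n=map(float,sys.argv[1:4]); go([a-st*i for i in range(int(n))])
E
python3 low.py 1.13 .035 30
```

```text
1.13 [-1, -0.05, -0.01, 0.05, 0.0, 0.2, 0.0]
1.095 [-1, -0.04, -0.0, 0.01, 0.0, 0.1, 0.0]
1.06 [-1, -0.03, -0.0, -0.0, 0.0, 0.2, 0.0]
1.025 [-1, -0.04, -0.0, 0.0, 0.0, 0.1, 0.0]
0.99 [-1, -0.03, -0.0, 0.01, 0.0, 0.1, 0.0]
0.955 [-1, -0.03, -0.0, 0.01, 0.0, 0.3, 0.0]
0.92 [-1, -0.03, -0.0, 0.0, 0.0, 0.3, 0.0]
0.885 [-1, -0.03, -0.0, 0.01, 0.0, 0.3, 0.0]
0.85 [-1, -0.03, -0.0, 0.01, 0.0, 0.3, 0.0]
0.815 [-1, -0.04, -0.0, 0.01, 0.0, 0.3, 0.0]
0.78 [-1, -0.03, -0.0, 0.01, 0.0, 0.3, 0.0]
0.745 [-1, -0.03, -0.0, 0.01, 0.0, 0.3, 0.0]
0.71 [-1, -0.03, -0.0, 0.01, 0.0, 0.3, 0.0]
0.675 [-1, -0.03, -0.0, 0.01, 0.0, 0.3, 0.0]
0.64 [-1, -0.03, -0.0, 0.01, 0.0, 0.3, 0.0]
0.605 [-1, -0.03, -0.0, 0.01, 0.0, 0.3, 0.0]
0.57 [-1, -0.04, -0.0, 0.01, 0.0, 0.0, 0.0]
0.535 [-1, -0.03, -0.0, 0.01, 0.0, 0.0, 0.0]
0.5 [-1, -0.04, -0.0, 0.01, 0.0, 0.0, 0.0]
0.465 [-1, -0.03, -0.0, 0.01, 0.0, 0.0, 0.0]
0.43 [-1, -0.03, -0.0, 0.01, 0.0, 0.0, 0.0]
0.395 [-1, -0.04, -0.0, 0.02, 0.0, 0.0, 0.0]
0.36 [-1, -0.03, -0.0, 0.01, 0.0, 0.0, 0.0]
0.325 [-1, -0.03, -0.0, 0.02, 0.0, 0.0, 0.0]
0.29 [-1, -0.03, -0.0, 0.02, 0.0, 0.0, 0.0]
0.255 [-1, -0.03, -0.0, 0.02, 0.0, 0.0, 0.0]
0.22 [-1, -0.03, -0.0, 0.02, 0.0, 0.0, 0.0]
0.185 [-1, -0.03, -0.0, 0.02, 0.0, 0.0, 0.0]
0.15 [-1, -0.03, -0.0, 0.02, 0.0, 0.0, 0.0]
0.115 [-1, -0.03, -0.0, 0.03, 0.0, 0.0, 0.0]
```

>>> {"fn": "arm_command", "kwargs": {"rows": [[-1,-0.03,0,0.03,0,0.1,0],[-1,-0.03,0,0.02,0,0.1,0],[-1,-0.03,0,0.01,0,0.2,0],[-1,-0.03,0,0,0,0.1,0],[-1,-0.03,0,0,0,0.1,0]]}}

```text
time_s: 7.62
ee_pos: [0.5602, -0.0505, 0.1949]
tcp_rot: [-1.823, -2.046, -0.453]
force: [0.3, -0.2, -0.1]
gripper_width: -0.0001
```

```bash
python3 look.py b1; python3 low.py 1.0 .035 5
```

```text
t 7.62 loc [-0.0682  0.0004  0.0799] tilt 28.0 side -0.002 yaw 0.0 F [ 0.34 -0.22 -0.12] q [ 0.69  0.57 -0.54  1.41 -0.19  1.4   0.35] w -0.0001
side lid pts 1312 angle raw med 1.089 as outer 1.031 as inner 1.146
t 7.67 loc [-0.0696  0.0003  0.0791] tilt 28.0 side -0.001 yaw -0.1 F [ 0.06 -1.04 -1.1 ] q [ 0.69  0.57 -0.54  1.41 -0.18  1.4   0.35] w 0.0002
1.0 [-1, -0.02, -0.0, -0.0, 0.0, 0.0, 0.0]
0.965 [-1, -0.03, -0.0, 0.0, 0.0, 0.3, 0.0]
0.93 [-1, -0.03, -0.0, 0.01, 0.0, 0.3, 0.0]
0.895 [-1, -0.03, -0.0, 0.01, 0.0, 0.3, 0.0]
0.86 [-1, -0.03, -0.0, 0.01, 0.0, 0.3, 0.0]
```

View pics/b1.png

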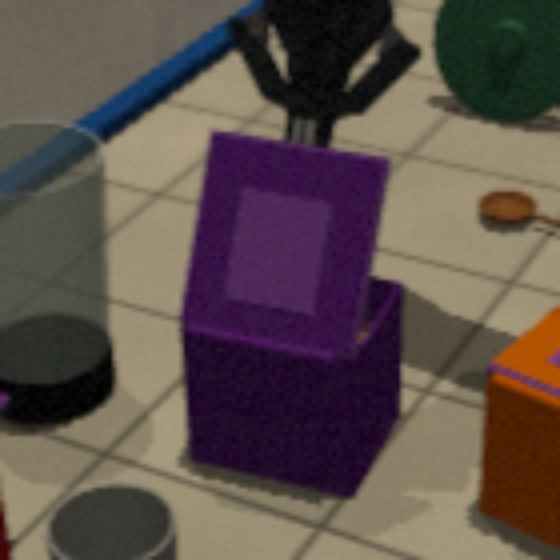

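The lid is following the finger (1.03 rad measured, 1.02 expected). I'll continue lowering.

>>> {"fn": "arm_command", "kwargs": {"rows": [[-1,-0.03,0,0,0,0.2,0],[-1,-0.03,0,0,0,0.3,0],[-1,-0.03,0,0.01,0,0.3,0],[-1,-0.03,0,0.01,0,0.3,0],[-1,-0.03,0,0.01,0,0.3,0]]}}

```text
time_s: 8.08
ee_pos: [0.5621, -0.0637, 0.183]
tcp_rot: [-1.749, -1.964, -0.552]
force: [-0.1, -0.8, 0.8]
gripper_width: 0.0001
```

>>> {"fn": "arm_command", "kwargs": {"rows": [[-1,-0.03,0,0.01,0,0.3,0],[-1,-0.03,0,0.01,0,0.3,0],[-1,-0.03,0,0.01,0,0.3,0],[-1,-0.03,0,0.01,0,0.3,0],[-1,-0.03,0,0.01,0,0.3,0]]}}

```text
time_s: 8.5
ee_pos: [0.5632, -0.0735, 0.1674]
tcp_rot: [-1.668, -1.874, -0.649]
force: [-0.3, -1.0, 0.5]
gripper_width: -0.0002
```

```bash
python3 look.py b2; python3 low.py .65 .03 12
```

```text
t 8.5 loc [-0.0914  0.0007  0.0524] tilt 42.6 side -0.001 yaw 0.1 F [-0.28 -0.97  0.51] q [ 0.8   0.75 -0.57  1.33 -0.3   1.48  0.49] w -0.0002
side lid pts 1157 angle raw med 0.754 as outer 0.696 as inner 0.813
t 8.55 loc [-0.0932 -0.      0.0501] tilt 42.6 side -0.002 yaw -0.1 F [ 0.84 -1.28 -2.71] q [ 0.8   0.75 -0.57  1.33 -0.29  1.48  0.49] w -0.0001
0.65 [-1, -0.03, 0.0, -0.01, 0.0, 0.1, 0.0]
0.62 [-1, -0.02, 0.0, 0.01, 0.0, 0.2, 0.0]
0.59 [-1, -0.03, 0.0, 0.01, 0.0, 0.2, 0.0]
0.56 [-1, -0.03, 0.0, 0.01, 0.0, 0.0, 0.0]
0.53 [-1, -0.03, 0.0, 0.0, 0.0, 0.0, 0.0]
0.5 [-1, -0.03, 0.0, 0.01, 0.0, 0.0, 0.0]
0.47 [-1, -0.03, 0.0, 0.01, 0.0, 0.0, 0.0]
0.44 [-1, -0.03, 0.0, 0.01, 0.0, 0.0, 0.0]
0.41 [-1, -0.03, 0.0, 0.02, 0.0, 0.0, 0.0]
0.38 [-1, -0.02, 0.0, 0.01, 0.0, 0.0, 0.0]
0.35 [-1, -0.03, 0.0, 0.01, 0.0, 0.0, 0.0]
0.32 [-1, -0.03, 0.0, 0.02, 0.0, 0.0, 0.0]
```

View pics/b2.png

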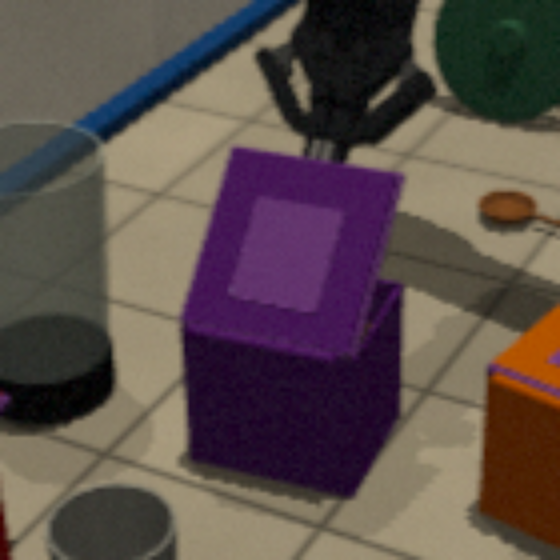

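The lid is at 0.69 rad on the finger (tip hidden under the lip at (325,150)), as planned.

>>> {"fn": "arm_command", "kwargs": {"rows": [[-1,-0.03,0,0,0,0.1,0],[-1,-0.02,0,0.01,0,0.2,0],[-1,-0.03,0,0.01,0,0.2,0],[-1,-0.03,0,0.01,0,0,0],[-1,-0.03,0,0,0,0,0]]}}

```text
time_s: 8.97
ee_pos: [0.5642, -0.0828, 0.1529]
tcp_rot: [-1.642, -1.845, -0.678]
force: [-1.0, 0.0, -0.6]
gripper_width: -0.0002
```

>>> {"fn": "arm_command", "kwargs": {"rows": [[-1,-0.03,0,0.01,0,0,0],[-1,-0.03,0,0.01,0,0,0],[-1,-0.03,0,0.01,0,0,0],[-1,-0.03,0,0.01,0,0,0],[-1,-0.02,0,0.01,0,0,0]]}}

```text
time_s: 9.38
ee_pos: [0.5653, -0.0905, 0.137]
tcp_rot: [-1.642, -1.846, -0.678]
force: [-0.2, -0.8, 1.1]
gripper_width: -0.0001
```

```bash
python3 look.py b3; python3 low.py .34 .025 14
```

```text
t 9.38 loc [-0.1085  0.0008  0.022 ] tilt 44.9 side -0.002 yaw 0.1 F [-0.24 -0.79  1.09] q [ 0.82  0.82 -0.56  1.31 -0.29  1.48  0.53] w -0.0001
side lid pts 945 angle raw med 0.465 as outer 0.405 as inner 0.523
t 9.43 loc [-0.1087  0.0006  0.0215] tilt 44.9 side -0.002 yaw 0.1 F [-0.16 -1.75 -1.48] q [ 0.82  0.82 -0.56  1.31 -0.29  1.48  0.54] w -0.0
0.34 [-1, -0.06, -0.01, 0.02, 0.0, 0.0, 0.0]
0.315 [-1, -0.02, 0.0, 0.01, 0.0, 0.0, 0.0]
0.29 [-1, -0.03, 0.0, 0.01, 0.0, 0.0, 0.0]
0.265 [-1, -0.02, 0.0, 0.02, 0.0, 0.0, 0.0]
0.24 [-1, -0.02, 0.0, 0.01, 0.0, 0.0, 0.0]
0.215 [-1, -0.02, 0.0, 0.02, 0.0, 0.0, 0.0]
0.19 [-1, -0.02, 0.0, 0.01, 0.0, 0.0, 0.0]
0.165 [-1, -0.02, 0.0, 0.02, 0.0, 0.0, 0.0]
0.14 [-1, -0.02, 0.0, 0.01, 0.0, 0.0, 0.0]
0.115 [-1, -0.02, 0.0, 0.02, 0.0, 0.0, 0.0]
0.09 [-1, -0.02, 0.0, 0.02, 0.0, 0.0, 0.0]
0.065 [-1, -0.02, 0.0, 0.02, 0.0, 0.0, 0.0]
0.04 [-1, -0.02, 0.0, 0.01, 0.0, 0.0, 0.0]
0.015 [-1, -0.02, 0.01, 0.02, 0.0, 0.0, 0.0]
```

View pics/b3.png

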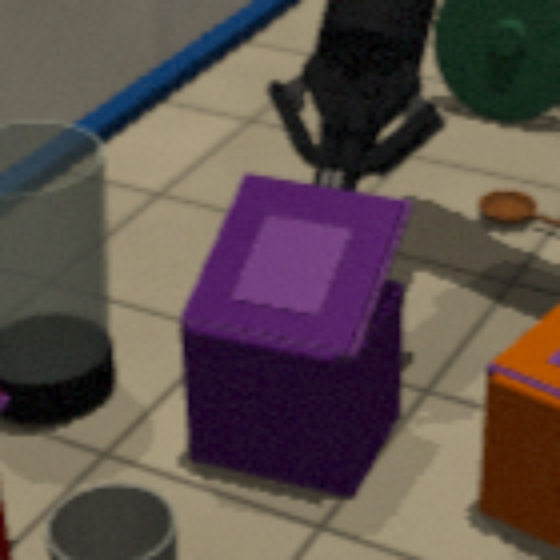

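The lid is at 0.40 rad and tracking the finger. I'll slow down towards shut.

>>> {"fn": "arm_command", "kwargs": {"rows": [[-1,-0.03,0,0.01,0,0,0],[-1,-0.03,0,0.01,0,0,0],[-1,-0.02,0,0.01,0,0,0],[-1,-0.03,0,0.01,0,0,0],[-1,-0.02,0,0.02,0,0,0]]}}

```text
time_s: 9.85
ee_pos: [0.566, -0.0969, 0.1208]
tcp_rot: [-1.643, -1.846, -0.678]
force: [0.8, -1.4, -0.2]
gripper_width: -0.0001
```

>>> {"fn": "arm_command", "kwargs": {"rows": [[-1,-0.02,0,0.01,0,0,0],[-1,-0.02,0,0.02,0,0,0],[-1,-0.02,0,0.01,0,0,0]]}}

```text
time_s: 10.1
ee_pos: [0.5662, -0.0982, 0.1124]
tcp_rot: [-1.643, -1.846, -0.679]
force: [1.5, -0.4, -0.7]
gripper_width: -0.0003
```

```bash
cat >> look.py <<'E'
E
cat > look2.py <<'E'
from plan import *
import sys
state()
for n in ('side','top'):
    im,d,p=cam(n); hsv=cv2.cvtColor(im,cv2.COLOR_RGB2HSV)
    m=cv2.inRange(hsv,(125,70,25),(165,255,255)); v,u=np.where((m>0)&(d>0)); P=back(p,u,v,d[v,u])-H; X=np.stack([P@b,P@h,P[:,2]],1)
    k=(X[:,2]>-.004)&(abs(X[:,1])<.05)&(X[:,0]<-.02)&(X[:,0]>-.118)&(X[:,2]<.1); X=X[k]
    f=np.polyfit(X[:,0],X[:,2],1); print(n,k.sum(),'slope angle',np.arctan(-f[0]).round(3),'z at hinge',f[1].round(4))
    if n=='side': save(sys.argv[1]+'.png',cv2.resize(im[130:270,210:350],None,fx=4,fy=4))
state()
E
python3 look2.py b4; python3 low.py .17 .02 10
```

```text
t 10.1 loc [-0.1163  0.0008 -0.0026] tilt 44.9 side -0.001 yaw 0.1 F [ 1.47 -0.43 -0.67] q [ 0.82  0.85 -0.55  1.31 -0.28  1.46  0.56] w -0.0003
side 929 slope angle 0.189 z at hinge 0.0053
top 1921 slope angle 0.188 z at hinge 0.0066
t 10.2 loc [-0.1163  0.0007 -0.0028] tilt 44.9 side -0.002 yaw 0.1 F [ 0.12 -1.56 -0.79] q [ 0.82  0.86 -0.55  1.31 -0.28  1.46  0.56] w 0.0001
0.17 [-1, -0.02, -0.01, 0.02, 0.0, 0.0, 0.0]
0.15 [-1, -0.02, 0.0, 0.01, 0.0, 0.0, 0.0]
0.13 [-1, -0.01, 0.0, 0.01, 0.0, 0.0, 0.0]
0.11 [-1, -0.02, 0.0, 0.01, 0.0, 0.0, 0.0]
0.09 [-1, -0.01, 0.0, 0.02, 0.0, 0.0, 0.0]
0.07 [-1, -0.02, 0.0, 0.01, 0.0, 0.0, 0.0]
0.05 [-1, -0.01, 0.0, 0.02, 0.0, 0.0, 0.0]
0.03 [-1, -0.02, 0.0, 0.01, 0.0, 0.0, 0.0]
0.01 [-1, -0.01, 0.0, 0.02, 0.0, 0.0, 0.0]
-0.01 [-1, -0.02, 0.0, 0.01, 0.0, 0.0, 0.0]
```

View pics/b4.png

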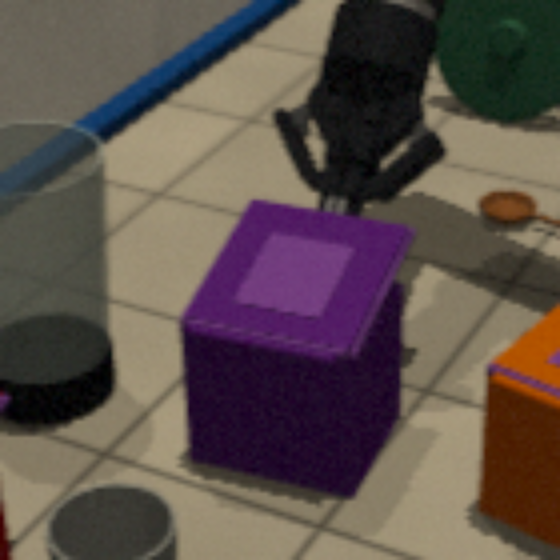

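Both views give 0.19 rad, with the finger tip still under the lip at (338,205). Now the final slow stage.

>>> {"fn": "arm_command", "kwargs": {"rows": [[-1,-0.02,0,0.01,0,0,0],[-1,-0.02,0,0.01,0,0,0],[-1,-0.01,0,0.01,0,0,0],[-1,-0.02,0,0.01,0,0,0],[-1,-0.01,0,0.02,0,0,0]]}}

```text
time_s: 10.62
ee_pos: [0.5664, -0.1002, 0.1005]
tcp_rot: [-1.643, -1.846, -0.678]
force: [0.8, -2.3, -0.4]
gripper_width: -0.0001
```

```bash
python3 look2.py b5; python3 low.py .07 .015 8
```

```text
t 10.62 loc [-0.1183  0.0008 -0.0145] tilt 44.9 side -0.001 yaw 0.1 F [ 0.8  -2.29 -0.4 ] q [ 0.82  0.87 -0.54  1.31 -0.27  1.44  0.57] w -0.0001
side 833 slope angle 0.088 z at hinge 0.0051
top 1879 slope angle 0.087 z at hinge 0.0066
t 10.72 loc [-0.1184  0.0008 -0.0148] tilt 44.9 side -0.001 yaw 0.0 F [ 1.25 -1.29 -1.44] q [ 0.82  0.87 -0.54  1.31 -0.27  1.44  0.57] w -0.0
0.07 [-1, -0.02, -0.01, 0.02, 0.0, 0.0, 0.0]
0.055 [-1, -0.01, 0.0, 0.02, 0.0, 0.0, 0.0]
0.04 [-1, -0.01, 0.0, 0.01, 0.0, 0.0, 0.0]
0.025 [-1, -0.01, 0.0, 0.01, 0.0, 0.0, 0.0]
0.01 [-1, -0.01, 0.0, 0.01, 0.0, 0.0, 0.0]
-0.005 [-1, -0.01, 0.0, 0.01, 0.0, 0.0, 0.0]
-0.02 [-1, -0.01, 0.0, 0.01, 0.0, 0.0, 0.0]
-0.035 [-1, -0.01, 0.0, 0.01, 0.0, 0.0, 0.0]
```

>>> {"fn": "arm_command", "kwargs": {"rows": [[-1,-0.01,0,0.01,0,0,0],[-1,-0.01,0,0.01,0,0,0],[-1,-0.01,0,0.01,0,0,0],[-1,-0.01,0,0.01,0,0,0],[-1,-0.01,0,0.01,0,0,0]]}}

```text
time_s: 11.13
ee_pos: [0.5664, -0.1004, 0.0921]
tcp_rot: [-1.644, -1.846, -0.678]
force: [0.3, -3.3, -0.9]
gripper_width: -0.0004
```

>>> {"fn": "arm_command", "kwargs": {"rows": [[-1,-0.01,0,0.01,0,0,0],[-1,-0.01,0,0.01,0,0,0],[-1,-0.01,0,0.01,0,0,0],[-1,-0.01,0,0.01,0,0,0]]}}

```text
time_s: 11.47
ee_pos: [0.566, -0.0984, 0.0861]
tcp_rot: [-1.639, -1.845, -0.68]
force: [-0.7, 0.7, -0.2]
gripper_width: -0.0001
```

```bash
python3 look2.py b6
```

```text
t 11.47 loc [-0.1164  0.0006 -0.0289] tilt 45.1 side -0.003 yaw 0.2 F [-0.73  0.72 -0.21] q [ 0.82  0.89 -0.54  1.32 -0.27  1.42  0.58] w -0.0001
side 722 slope angle -0.009 z at hinge 0.005
top 1849 slope angle -0.006 z at hinge 0.0067
t 11.57 loc [-0.116   0.0005 -0.0292] tilt 45.1 side -0.003 yaw 0.2 F [-0.17 -0.77 -0.49] q [ 0.82  0.89 -0.54  1.32 -0.27  1.42  0.58] w -0.0001
```

View pics/b6.png

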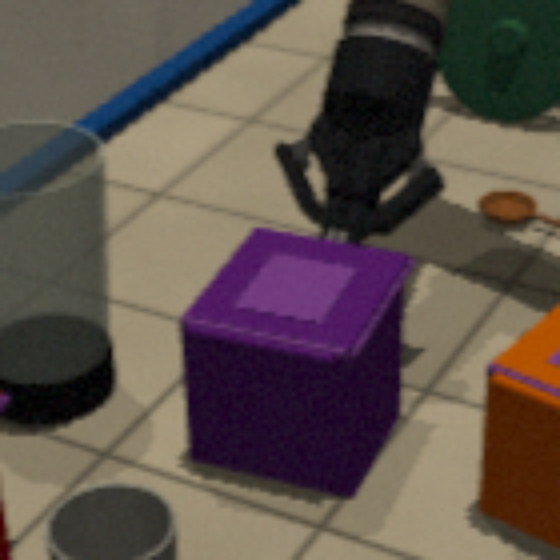

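The lid is shut: the slope is about 0 in both views. I'll move the finger straight off its contact face, then back out.

>>> {"fn": "arm_command", "kwargs": {"rows": [[-1,-0.02,0,0,0,0,0],[-1,-0.04,0,0,0,0,0],[-1,-0.05,0,-0.02,0,0,0],[-1,-0.04,0,-0.1,0,0,0],[-1,-0.02,0,-0.2,0,0,0]]}}

```text
time_s: 11.98
ee_pos: [0.5691, -0.1393, 0.0964]
tcp_rot: [-1.637, -1.842, -0.675]
force: [-0.3, -0.0, -0.7]
gripper_width: -0.0002
```

>>> {"fn": "arm_command", "kwargs": {"rows": [[-1,0,0,-0.25,0,0,0],[-1,0,0,-0.25,0,0,0],[-1,0,0,-0.25,0,0,0],[-1,0,0,-0.2,0,0,0],[-1,0,0,0,0,0,0]]}}

```text
time_s: 12.4
ee_pos: [0.5822, -0.2264, 0.1818]
tcp_rot: [-1.652, -1.849, -0.682]
force: [0.2, -1.6, 0.1]
gripper_width: -0.0
```

```bash
python3 look2.py b7; python3 - <<'E'
from h import *
for n in('side','top'):
    im,d,p=cam(n); save('f_'+n+'.png',im); np.savez('/tmp/%s0.npz'%n,im=im,d=d)
E
python3 m.py | egrep 'tumbler|jar|orange|red|spoon'
```

```text
t 12.4 loc [-0.2455  0.0019  0.0668] tilt 44.6 side 0.007 yaw -0.3 F [ 0.23 -1.62  0.07] q [ 0.85  0.95 -0.51  0.9  -0.24  1.8   0.56] w -0.0
side 724 slope angle -0.01 z at hinge 0.005
top 1850 slope angle -0.005 z at hinge 0.0067
t 12.5 loc [-0.2407  0.0012  0.0639] tilt 44.9 side -0.0 yaw 0.0 F [-0.06  0.55  0.2 ] q [ 0.85  0.95 -0.51  0.91 -0.24  1.79  0.56] w -0.0001
tumbler 471 [[0.509, 0.17, 0.051], [0.546, 0.221, 0.091], [0.577, 0.239, 0.113]]
jar 1961 [[0.693, -0.057, 0.053], [0.778, -0.0, 0.145], [0.82, 0.048, 0.192]]
orange 3298 [[0.284, -0.132, 0.08], [0.349, -0.063, 0.121], [0.412, 0.004, 0.125]]
red 3039 [[0.64, 0.147, 0.057], [0.699, 0.213, 0.12], [0.769, 0.283, 0.124]]
spoon 881 [[0.335, -0.41, 0.009], [0.506, -0.358, 0.019], [0.563, -0.268, 0.271]]
```

View pics/f_side.png

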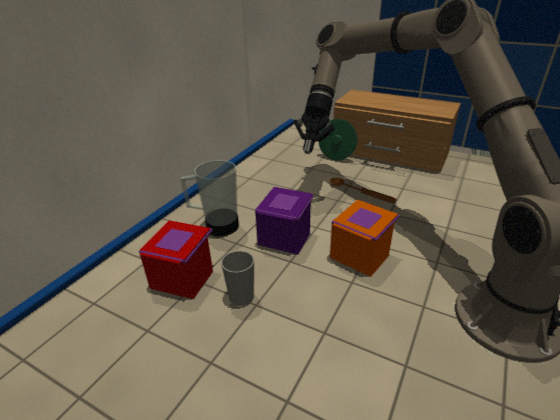

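View pics/b7.png

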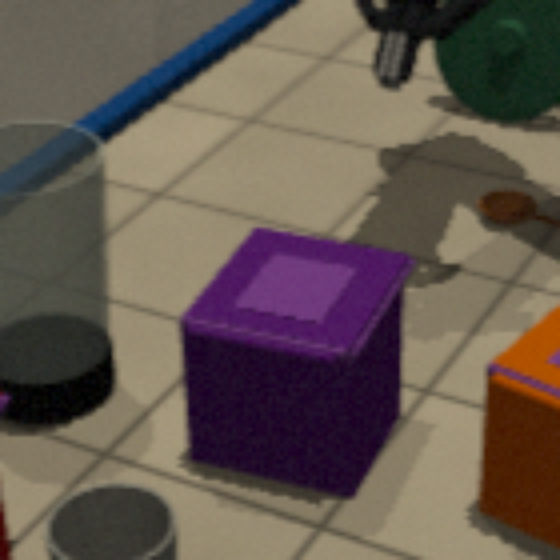

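The lid is flat and shut at (285,203), the arm is clear at (310,140), and the bystanders are unmoved. The spoon's depth reading includes the arm above it, but it sits at the same pixels as before. Handing in.

```bash
python3 -c "
from h import *
print(env.finish_job())"
```

```text
the job is handed in; nothing more can be done
None
```

The purple container's lid is fully shut, and I handed the job in at about 12.6 s with the arm clear of everything.

- **Nudge:** I pushed the lid from behind with the shut fingertips until it measured about 1.44 rad, just past upright, and let it fall by itself.
- **Catch:** I went over the top and caught it on the finger under its inner side at about 1.2 rad.
- **Let-down:** I lowered it on the finger, with the lid reading 1.03, 0.69, 0.40, 0.19 and 0.09 rad on the way to shut. The last stage ran at about 0.1–0.2 rad/s, so it did not clap shut. Then I drew the finger down and out.

**Last checks:**
- **Lid:** its slope read -0.010 rad in the side view and -0.005 rad in the top view, which is shut within measuring error. It read the same before and after the finger left.
- **Bystanders:** the tumbler, jar, and orange and red boxes measured within about 2 mm of where they started.
- **Spoon:** its final depth reading was mixed with the arm above it, so I checked it only by eye. It looked unmoved in the side picture.
- **Forces:** tool force at my checks was about 1–3 N, near the sensor's noise. It briefly reached about 9 N in the fast hop over the lid, when the finger was touching nothing.

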